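Find the set proximity sensor with the gap gauge

TASK

Of the three proximity sensors on the linear axis, one has been backed off to its proper gap from the steel switching bar and the other two still stand too close, which the eye cannot be trusted to tell. Take the orange-handled gap gauge out of its stand and try its blade gently from above, flat along the bar, in the gaps, never forcing it where it jams; in the gap that takes it, lower it all the way down by hand and leave it standing there upright, let go, as the spacer for locking that sensor. Leave the blue gauge and the other things lying about as they are.

Things in the scene. Friction and masses are not known exactly. Their poses are not given: they have to be found in the camera images.
- gauge: The gap gauge, loose, standing upright in one of the stand's two slots at the start: a white plastic leaf 5 mm thick (along its x), 24 mm wide (y) and 80 mm long (z from 0 to 80 mm), and above it an orange handle 14 mm (x) by 30 mm (y), from z = 80 to 130 mm. Origin: middle of the leaf's lower end; z points up to the handle. It is the same after a half turn about z. 60 to 110 g. It is loose by about 1 mm in its slot.
- gauge_leaf: The white leaf of that gauge, fixed to the handle, same origin and axes. Plastic: it must not be loaded with more than 25 N by anything.
- thin_gauge: The thinner gauge in the other slot, to be left alone: same size and origin but a blue handle and a leaf 4 mm thick.
- stand: Grey gauge stand, fixed, 50 (x) by 120 (y) by 48 mm high, origin under its centre. Two slots from above at y = +30 and -30 mm, each 7 (x) by 27 mm (y), their floor 8 mm above the table. Which gauge stands in which varies.
- rig: The linear axis, fixed: aluminium profile base, x -105 to +80 mm, y +-165 mm, top 40 mm above the table. Origin at table level below the middle gap. Three 30 mm round sensors in brackets (52 mm wide, x +31 to +69 mm, up to 96 mm above the table; nuts at x +21 to +45 mm, up to 88 mm) stand on the far (+x) side and point along -x at the switching bar of the carriage; the carriage plate on the bar's other side is 91 mm high.
- bar_top (a point): Middle of the upper sensor-side edge of the steel switching bar (fixed), where it should be: rig x = -3.5 mm, y = 0, 110 mm above the table; axes as the rig's. Bar 10 mm thick towards -x, y +-145 mm, its sensor-side face upright and parallel to y, from 44 to 110 mm high. Bar and sensors together really stand up to 6 mm off along x either way (in no reading: feel for the face).
- gap_right (a point): Foot of the gap of the station at rig y = -90 mm: on top of the base, 40 mm above the table, nominally 3.5 mm from the bar's face, on its +x side (see bar_top for the error); axes as the rig's. Home, the leaf's end stands on the base here. Sensor: axis 68, barrel top 83 mm above the table. Sensor face to bar: 7 mm in the one set station, 3.2 mm in the other two, where the leaf stops on the barrel 43 mm above the base.
- gap_middle (a point): The same for the station at rig y = 0.
- gap_left (a point): The same for the station at rig y = +90 mm.
- spanner: Spanner about 200 mm long lying on the table, a bystander.
- screwdriver: Screwdriver about 190 mm long lying on the table, a bystander.
- lock_nut: Loose steel ring nut, 42 mm across and 8 mm high, a bystander.
- spare_sensor: Spare sensor, 30 mm round, about 72 mm long, lying in a blue parts tray, a bystander.
- cleaner_bottle: White bottle of cleaner, 60 mm across, 170 mm tall, standing on the table, a bystander.
- caliper: Caliper about 200 mm long lying on the table, a bystander.
Mind the look-alikes: they are no part of the job. There is more than one size of the gauge; the job needs the smaller.

How it is judged:
By the outcome, as a careful person would: the job done as asked, in the order asked, and still so for the second after the job is handed in, with the robot touching nothing.
It also fails if it takes over 58 s, if anything falls off the work surface, if the arm or the gripper's body presses on something with over 40 N, if the wrist force passes 120 N, or if a joint passes its speed limit or range.

ROBOT

A 6-joint arm with a two-finger parallel gripper is mounted at the origin on the work surface. World frame = base frame: x ahead of the robot, y to its left, z up, the work surface at z = 0. Lengths are in m, angles in rad, forces in N, time in s.
With the tool pointing down it reaches from about 0.35 to 0.775 m from the base axis. Payload 7.3 kg.
Tool frame: the origin (TCP) lies at the very end of the fingers, on their centre line; the grasp point (between the pads) lies 19 mm behind it; z points along the fingers, y is the line along which they close (so a half turn about z gives the same grasp; the last joint's range is limited). The gripper opens to 92 mm and grips with 3 to 60 N. Pads are 19 mm wide; open, the fingers measure 130 mm over their backs; the gripper's body (75 mm by 190 mm) begins 47 mm behind the grasp point.
Start: joints at [-1.486, 0.342, 1.524, -0, 1.275, -0.146], TCP at [0.12, -0.511, 0.227] pointing down, gripper open.
Joint ranges: [-2.53, 2.53], [-0.77, 2.02], [0.04, 2.7], [-1, 4.14], [0.28, 2.66], [-3.11, 3.11]. Speed limits (rad/s): [2.57, 2.57, 3.14, 3.14, 3.14, 3.14].

INTERFACE

Orientations are given as [roll, pitch, yaw] about the fixed x, y, z axes, in that order (R = Rz(yaw) Ry(pitch) Rx(roll)).
In Python, from cell import observe, read_camera, get_calibration, hand_in, search_frame gives the robot as it stands.
- The arm moves only by the tool step_arm, never from a script. Its argument "commands" is a list of rows, each an object with "translation": the shift along the tool's x, y, z in mm, a list of three; "roll": the turn about the tool's z in rad. In form: [{"translation": [x, y, z], "roll": roll}, ...]. A call has 1 to 20 rows; each row shifts and turns the commanded pose from where the row before left it, along the tool's axes as they then stand; what a row does not reach is not made up. A row lasts 1/12 s, in which the tool goes at most 41.7 mm and 7.16 degrees, less where a joint would pass 70% of its speed; a pose out of reach is approached as far as the arm can. A call is refused whole if a number of a shift passes 41.7 or a number of a turn 0.125, either way. A call with a gripper value outside its range is refused whole. "fingers" is the opening, from 0 (shut) to 1 (fully open), set as the call begins (left out, the last holds). The fingers move at their own pace and stop on an object; "grip_force" is the grip in N (left out, the last holds). Time passes only in rows, so rows that do not move let the fingers close. It gives the time, the measured TCP pose, the force, the opening and the grip force at its end, in the units of the state.
- observe(): the state, without advancing time (a new reading comes with each control period).
- read_camera(name): name is "side" or "top" or "wrist"; returns the picture (480x640x3 uint8, red, green, blue); there is no depth.
- get_calibration(name): a dict with "camera_matrix" (3x3 intrinsics, pixels), "world_from_camera" (4x4, takes a point from camera to world coordinates). Camera axes: x right, y up, looking along -z (the intrinsics and any distortion apply to the point x, -y, -z); pixel columns grow to the right and rows downward; lengths in m; the calibration is good to about 2 mm. A picture is of the moment at which its call begins: read the wrist's pose just before it. get_calibration takes no time and is no camera call; for the wrist camera it gives the pose at the moment of the call.
- hand_in(): hands the job in; it is judged then, once.
Trained networks look in the newest picture that a camera, given by its name, has taken for a name from the list of things; names that differ only in an ending like _2 or _b are one class to them, and where a whole thing is asked for, a point or a joint stands for the part that bears it (a point fixed in the world has none). Each returns a list of dicts, best first, with "confidence" (0 to 1); they miss things now and then, are a little off and sometimes report something else, mostly with a low value. They report only what shows in the picture. A call takes as long as a camera call. They do not tell look-alikes from the thing itself.
- search_frame(camera, name): "at" ([x, y, z] in m, in world coordinates, good to about 4 mm: the middle of the surface that is visible of it).
The state is a dict: "time": time; "qpos": joint angles; "qvel": joint speeds; "joint_efforts": joint torques, N m; "tool_pos": TCP position; "tool_rot": TCP orientation; "contact_force": force on the tool from outside, world axes, zero at the start; "torque": the same for the moment, N m; "opening": finger opening in m; "grip_force": force on a finger pad.
Only numpy, scipy, OpenCV 4.12 (cv2) and the standard library are available. Lean on these libraries where they do the work, as an engineer would, in place of code of your own. Each camera call takes 0.05 s, during which the arm holds its last target. There are 200 camera calls.

## Working session

There is one attempt and no reset: what is moved stays moved. The work goes in short steps, Python scripts to look and compute and a tool call to move; the robot and the scene stay as the last step left them, time stands still between calls to the robot, and variables do not carry over. Pictures are saved under pics/ and viewed, at most 10 in all, crops included, and the job is handed in when it is done.

Besides the shell and the picture viewer there is one more tool, called after "Emit:" as name(argument=value, ...) on one line, values as JSON. step_arm: Moves the arm, as the interface text tells. Its arguments: {"type":"object","properties":{"commands":{"type":"array"},"fingers":{"type":"number"},"grip_force":{"type":"number"}},"required":["commands"]}

```bash
mkdir -p pics; ls; python3 - <<'E'
from cell import *
import cv2,numpy as np
s=observe();print(s['time'],s['tool_pos'],s['tool_rot'],s['opening'],s['contact_force'])
for c in ['top','side']:
    im=read_camera(c);cv2.imwrite(f'pics/{c}0.png',im[:,:,::-1])
    k=get_calibration(c);print(c,np.round(k['camera_matrix'],1).tolist(),np.round(k['world_from_camera'],3).tolist())
    for n in ['gauge','thin_gauge','stand','rig','cleaner_bottle']:
        print(n,[(np.round(d['at'],3).tolist(),round(d['confidence'],2)) for d in search_frame(c,n)[:3]])
E
```

```text
pics
0.0 [ 0.1200507  -0.51067176  0.22605744] [-3.14006565e+00 -1.85753313e-04  2.30776098e-01] 0.09156073408319751 [-0.65601858 -0.73430702 -0.75350595]
top [[588.9, 0.0, 311.1], [0.0, 588.9, 242.4], [0.0, 0.0, 1.0]] [[0.027, 0.981, -0.19, 0.231], [-0.999, 0.03, 0.011, -0.032], [0.017, 0.19, 0.982, 1.675], [0.0, 0.0, 0.0, 1.0]]
gauge [([0.564, 0.228, 0.169], 0.59)]
thin_gauge [([0.483, 0.288, 0.133], 0.56)]
stand [([0.474, 0.258, 0.051], 0.57)]
rig [([0.634, -0.102, 0.044], 0.88)]
cleaner_bottle [([0.741, 0.281, 0.11], 0.81)]
side [[457.6, 0.0, 317.2], [0.0, 457.6, 240.9], [0.0, 0.0, 1.0]] [[-0.926, 0.208, -0.316, 0.216], [-0.378, -0.501, 0.779, 0.777], [0.004, 0.84, 0.542, 0.667], [0.0, 0.0, 0.0, 1.0]]
gauge [([0.567, 0.241, 0.117], 0.93), ([0.479, 0.238, 0.109], 0.77), ([0.57, 0.01, 0.042], 0.65)]
thin_gauge [([0.485, 0.298, 0.109], 0.71)]
stand [([0.471, 0.285, 0.046], 0.69), ([0.476, 0.239, 0.109], 0.69)]
rig []
cleaner_bottle [([0.737, 0.306, 0.092], 0.69), ([0.566, 0.009, 0.045], 0.66)]
```

View pics/top0.png

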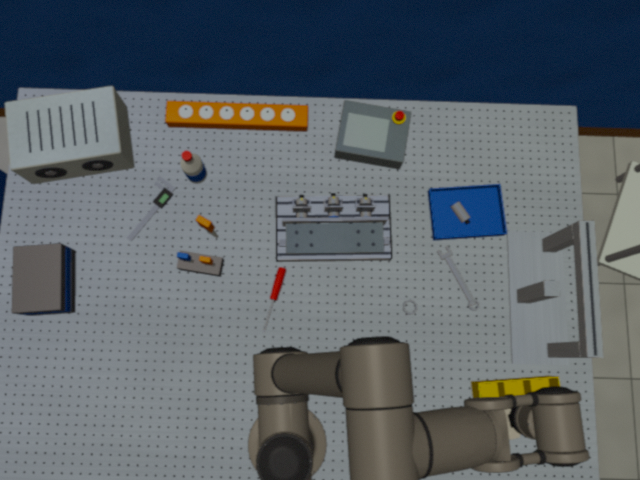

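View pics/side0.png

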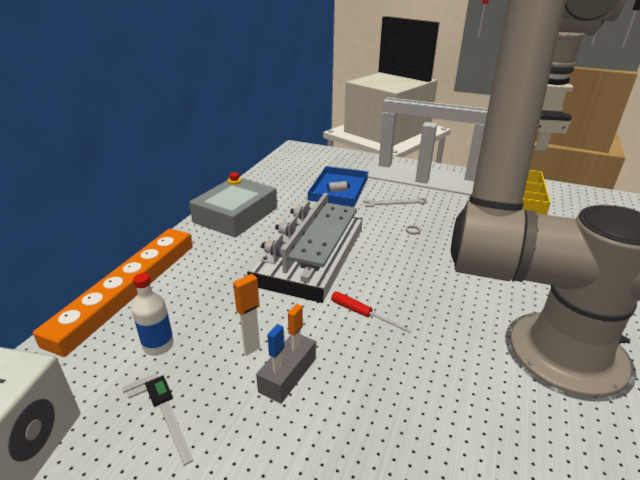

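Candidates: a small orange handle in the stand (side 295,320; top 205,259), a blue handle in the stand (side 276,341), and a bigger orange-handled gauge standing free (side 246,295; top 204,222). There is also the orange power strip and the red screwdriver. I choose the orange handle in the stand and will check it with a close crop.

```bash
cat > h.py <<'E'
from cell import *
import cv2,numpy as np
def ray(cam,uv,z,k=None):
    k=k or get_calibration(cam);T=np.array(k['world_from_camera']);K=np.array(k['camera_matrix'])
    d=np.linalg.inv(K)@[uv[0],uv[1],1];d=T[:3,:3]@(d*[1,-1,-1]);return T[:3,3]+d*(z-T[2,3])/d[2]
def pix(k,p):
    T=np.array(k['world_from_camera']);K=np.array(k['camera_matrix'])
    c=T[:3,:3].T@(np.array(p)-T[:3,3]);c=K@(c*[1,-1,-1]);return c[:2]/c[2]
E
python3 - <<'E'
from h import *
t=cv2.imread('pics/top0.png');s=cv2.imread('pics/side0.png')
a=cv2.resize(t[205:285,160:240],(400,400),interpolation=cv2.INTER_CUBIC)
b=cv2.resize(s[270:400,220:350],(400,400),interpolation=cv2.INTER_CUBIC)
c=cv2.resize(t[185:270,265:400],(318,200),interpolation=cv2.INTER_CUBIC)
c=cv2.copyMakeBorder(c,0,0,0,482,cv2.BORDER_CONSTANT)
d=cv2.resize(s[190:300,245:370],(227,200),interpolation=cv2.INTER_CUBIC);c[:,400:627]=d
cv2.imwrite('pics/crop1.png',np.vstack([np.hstack([a,b]),c]))
for n,im,roi in [('top',t,(205,285,160,240)),('side',s,(270,400,220,350))]:
    y0,y1,x0,x1=roi;hsv=cv2.cvtColor(im[y0:y1,x0:x1],cv2.COLOR_BGR2HSV)
    for col,lo,hi in [('or',(5,150,120),(22,255,255)),('bl',(100,150,80),(125,255,255))]:
        m=cv2.inRange(hsv,lo,hi);q,l,st,ce=cv2.connectedComponentsWithStats(m)
        for i in range(1,q):
            if st[i,4]>15:
                u=ce[i]+[x0,y0];print(n,col,st[i],u.round(1),[ray(n,u,z).round(3).tolist() for z in (.113,.138)])
# rig base corners from top
for uv in [(276,196),(390,195),(277,261),(391,260)]: print(uv,ray('top',uv,.04).round(3))
E
```

```text
top or [36 11 15 11 90] [203. 221.] [[0.584, 0.245, 0.113], [0.578, 0.241, 0.138]]
top or [39 51 12  6 53] [204.4 258.6] [[0.481, 0.235, 0.113], [0.477, 0.231, 0.138]]
top bl [18 48 11  6 50] [182.6 255.5] [[0.488, 0.294, 0.113], [0.484, 0.289, 0.138]]
side or [ 13   4  26  41 732] [245.7 292.6] [[0.596, 0.201, 0.113], [0.578, 0.227, 0.138]]
side or [ 68  34  15  31 259] [293.3 317.9] [[0.483, 0.23, 0.113], [0.471, 0.255, 0.138]]
side bl [ 48  55  16  32 376] [275.3 340.2] [[0.487, 0.291, 0.113], [0.475, 0.313, 0.138]]
(276, 196) [0.681 0.054 0.04 ]
(390, 195) [ 0.694 -0.274  0.04 ]
(277, 261) [0.492 0.044 0.04 ]
(391, 260) [ 0.504 -0.277  0.04 ]
```

View pics/crop1.png

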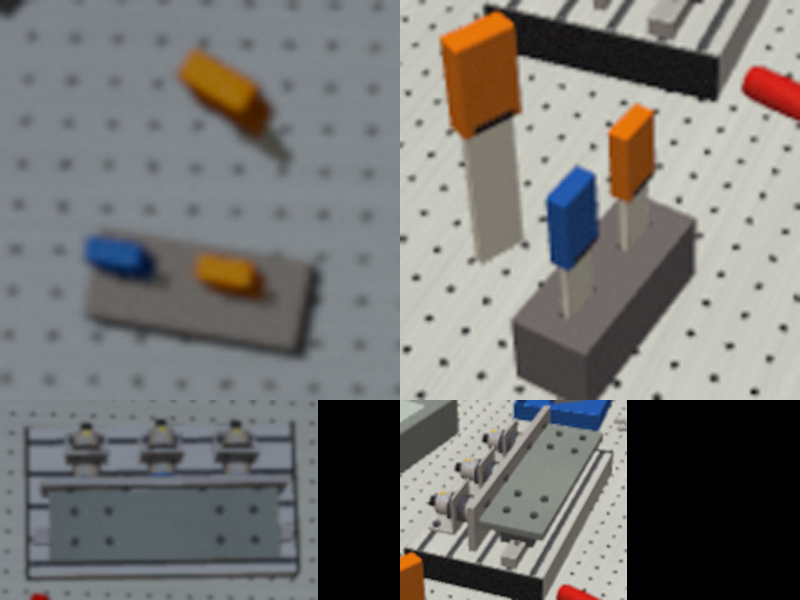

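The crop confirms that the smaller orange-handled gauge stands in the stand's -y slot (about x .482, y .232). The bigger orange one stands free behind it at about (.575, .24). Rig origin is about (.605, -.113) with yaw about +.04. I'll turn the wrist and move over the rig first, so the wrist camera can measure it.

Emit:
step_arm(commands=[{"translation": [0, 0, 0], "roll": -0.124}, {"translation": [0, 0, 0], "roll": -0.124}, {"translation": [0, 0, 0], "roll": -0.124}, {"translation": [0, 0, 0], "roll": -0.124}, {"translation": [0, 0, 0], "roll": -0.124}, {"translation": [0, 0, 0], "roll": -0.124}, {"translation": [0, 0, 0], "roll": -0.124}, {"translation": [0, 0, 0], "roll": -0.124}, {"translation": [0, 0, 0], "roll": -0.124}, {"translation": [0, 0, 0], "roll": -0.124}], fingers=0.6)

```text
time: 1.43
tool_pos: [0.1201, -0.5111, 0.2268]
tool_rot: [3.142, 0.0, 1.477]
contact_force: [-0.2, -0.7, 0.9]
opening: 0.0552
grip_force: 0.0
```

Emit:
step_arm(commands=[{"translation": [29, 27, -10], "roll": 0}, {"translation": [29, 27, -10], "roll": 0}, {"translation": [29, 27, -10], "roll": 0}, {"translation": [29, 27, -10], "roll": 0}, {"translation": [29, 27, -10], "roll": 0}, {"translation": [29, 27, -10], "roll": 0}, {"translation": [29, 27, -10], "roll": 0}, {"translation": [29, 27, -10], "roll": 0}, {"translation": [29, 27, -10], "roll": 0}, {"translation": [29, 27, -10], "roll": 0}, {"translation": [35, 20, 0], "roll": 0}, {"translation": [35, 20, 0], "roll": 0}, {"translation": [35, 20, 0], "roll": 0}, {"translation": [35, 20, 0], "roll": 0}, {"translation": [0, 0, 0], "roll": 0}])

```text
time: 2.68
tool_pos: [0.5141, -0.1124, 0.3264]
tool_rot: [3.14, -0.003, 1.477]
contact_force: [-1.2, 0.6, -0.4]
opening: 0.0552
grip_force: 0.0
```

```bash
python3 - <<'E'
from h import *
s=observe();print(s['time'],s['tool_pos'],s['tool_rot'],s['qpos'].round(2),s['contact_force'])
k=get_calibration('wrist');im=read_camera('wrist');cv2.imwrite('pics/w1.png',im[:,:,::-1])
import pickle;pickle.dump(k,open('k1.pkl','wb'))
print(np.round(k['camera_matrix'],1).tolist(),np.round(k['world_from_camera'],3).tolist(),k.keys())
for p in [(.605,-.113,.11),(.605,-.113,.04)]: print(pix(k,p))
for n in ['bar_top','rig','gap_middle','gap_left','gap_right']:
    print(n,[(np.round(d['at'],4).tolist(),round(d['confidence'],2)) for d in search_frame('wrist',n)[:3]])
E
```

```text
2.6833 [ 0.51414439 -0.11239926  0.32641731] [ 3.14048101e+00 -2.65035767e-03  1.47717907e+00] [-0.36  0.29  1.33  0.    1.52 -0.27] [-1.228827    0.6495826  -0.35761478]
[[403.5, 0.0, 318.4], [0.0, 403.5, 242.7], [0.0, 0.0, 1.0]] [[0.996, 0.091, 0.026, 0.521], [-0.094, 0.956, 0.278, -0.037], [0.0, -0.279, 0.96, 0.484], [0.0, 0.0, 0.0, 1.0]] dict_keys(['camera_matrix', 'world_from_camera'])
[414.89541403 200.64748948]
[400.29747516 189.27874885]
bar_top [([0.6424, -0.0548, 0.0375], 0.78)]
rig [([0.643, -0.0581, 0.0402], 0.96)]
gap_middle [([0.644, -0.0538, 0.038], 0.77)]
gap_left [([0.6382, -0.0541, 0.0391], 0.76)]
gap_right [([0.6445, -0.0552, 0.0406], 0.75)]
```

View pics/w1.png

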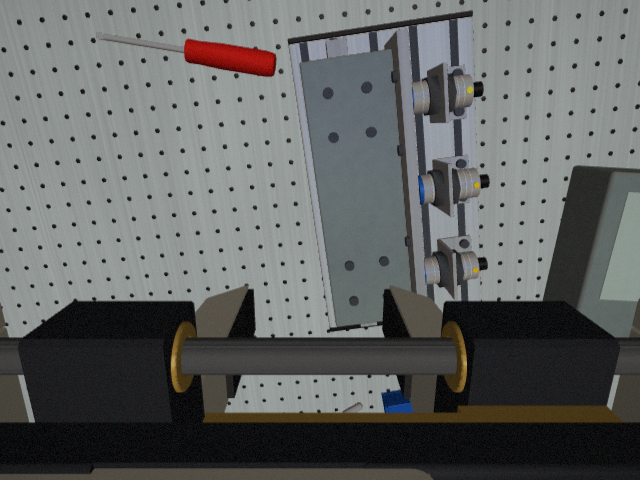

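Wrist picture: the rig's +y end is at the top, with base corners at (289,42) and (471,12). The bar runs from about (395,30) to (408,290), and the three sensors are to its right at (420,95), (428,188) and (432,268).

```bash
python3 - <<'E'
from h import *
import pickle;k=pickle.load(open('k1.pkl','rb'))
for n,uv,z in [('bTL',(289,42),.04),('bTR',(471,12),.04),('bBL',(331,330),.04),('bR',(474,300),.04)]: print(n,ray('wrist',uv,z,k).round(4))
im=cv2.imread('pics/w1.png')
c=cv2.resize(im[15:115,370:500],(780,600),interpolation=cv2.INTER_CUBIC);c=c[:600]
g=np.hstack([cv2.resize(im[y:y+100,375:440],(260,400),interpolation=cv2.INTER_CUBIC) for y in (20,115,210)])
cv2.imwrite('pics/bar.png',g)
E
```

```text
bTL [0.4997 0.0455 0.04  ]
bTR [0.6808 0.0552 0.04  ]
bBL [ 0.5141 -0.2776  0.04  ]
bR [ 0.6876 -0.2541  0.04  ]
```

View pics/bar.png

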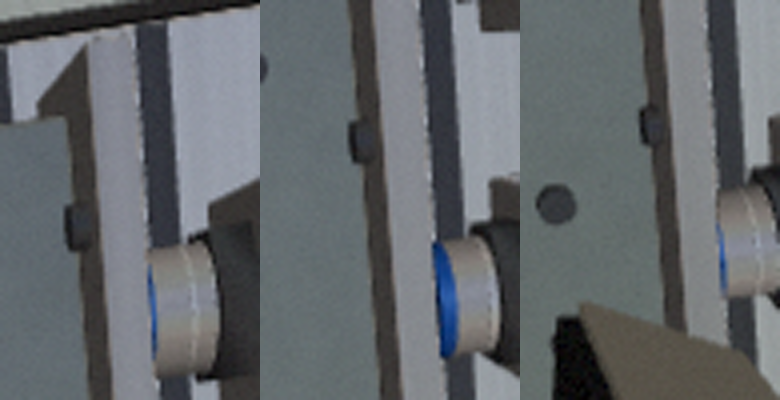

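```bash
python3 - <<'E'
from h import *
import pickle;k=pickle.load(open('k1.pkl','rb'))
P=np.array([ray('wrist',uv,.11,k) for uv in [(408.75,30),(412,80),(415,115),(420.75,215),(421.5,210),(426.5,285)]])
print(P.round(4));f=np.polyfit(P[:,1],P[:,0],1);print('yaw',-np.arctan(f[0]),f)
# sensor centres y: barrel top z .083
for uv in [(415,97),(423.5,190),(428,271)]: print(ray('wrist',uv,.083,k).round(4))
E
```

```text
[[ 0.6039  0.0321  0.11  ]
 [ 0.6055 -0.0073  0.11  ]
 [ 0.6072 -0.0364  0.11  ]
 [ 0.6101 -0.1273  0.11  ]
 [ 0.6109 -0.1225  0.11  ]
 [ 0.6141 -0.1991  0.11  ]]
yaw 0.04330212262316271 [-0.04332921  0.60531122]
[ 0.6139 -0.0202  0.083 ]
[ 0.6199 -0.1086  0.083 ]
[ 0.6227 -0.195   0.083 ]
```

Middle sensor station: the bar face is at about x .610 when y = -.110, and the rig yaw is .043. The middle shows the most blue, so I'll try it first. Next I move over the stand.

Emit:
step_arm(commands=[{"translation": [38.5, -7.6, 0], "roll": 0}, {"translation": [38.5, -7.6, 0], "roll": 0}, {"translation": [38.5, -7.6, 0], "roll": 0}, {"translation": [38.5, -7.6, 0], "roll": 0}, {"translation": [38.5, -7.6, 0], "roll": 0}, {"translation": [38.5, -7.6, 0], "roll": 0}, {"translation": [38.5, -7.6, 0], "roll": 0}, {"translation": [38.5, -7.6, 0], "roll": 0}, {"translation": [0, 0, 0], "roll": 0}])

```text
time: 3.73
tool_pos: [0.4804, 0.1989, 0.3268]
tool_rot: [-3.141, -0.003, 1.475]
contact_force: [-0.6, 0.1, 0.4]
opening: 0.0548
grip_force: 0.0
```

```bash
python3 - <<'E'
from h import *
import pickle
s=observe();print(s['time'],s['tool_pos'],s['tool_rot'],s['qpos'].round(2))
k=get_calibration('wrist');im=read_camera('wrist')[:,:,::-1];cv2.imwrite('pics/w2.png',im)
pickle.dump(k,open('k2.pkl','wb'))
hsv=cv2.cvtColor(np.ascontiguousarray(im),cv2.COLOR_BGR2HSV)
for col,lo,hi in [('or',(5,150,90),(22,255,255)),('bl',(100,150,60),(125,255,255))]:
    m=cv2.inRange(hsv,lo,hi);q,l,st,ce=cv2.connectedComponentsWithStats(m)
    for i in range(1,q):
        if st[i,4]>60:
            print(col,st[i],ce[i].round(1),ray('wrist',ce[i],.138,k).round(3))
E
```

```text
3.7333 [0.48044238 0.19890895 0.32681776] [-3.14124898e+00 -2.74361963e-03  1.47462215e+00] [0.24 0.27 1.35 0.   1.52 0.34]
or [ 414  140   44   56 1305] [435.2 167.4] [0.583 0.231 0.138]
or [305 157  17  38 593] [313.4 175.8] [0.479 0.234 0.138]
or [171 329  10  30 131] [175.6 344.2] [0.331 0.086 0.138]
or [458 331   8  31 132] [461.7 346.1] [0.605 0.057 0.138]
or [457 364  10  28 136] [462.5 378.2] [0.606 0.021 0.138]
or [171 367  11  25 135] [174.8 379. ] [0.323 0.048 0.138]
bl [308  85  17  39 623] [315.9 104. ] [0.487 0.291 0.138]
```

View pics/w2.png

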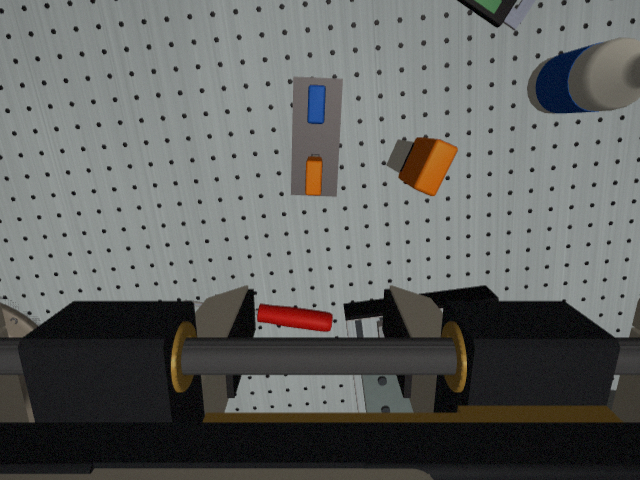

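w2 shows orange in the lower slot at (314,177) and blue at (316,104). The big orange gauge is at (430,165), with its leaf visible at (400,155). I'll check its height before the gripper comes down beside it.

```bash
python3 - <<'E'
from h import *
import pickle;k2=pickle.load(open('k2.pkl','rb'))
def tri(l):
    A=np.zeros((3,3));b=np.zeros(3)
    for c,uv,k in l:
        k=k or get_calibration(c);o=np.array(k['world_from_camera'])[:3,3];p=ray(c,uv,0,k);d=(p-o)/np.linalg.norm(p-o);M=np.eye(3)-np.outer(d,d);A+=M;b+=M@o
    return np.linalg.solve(A,b).round(4)
print(tri([('side',(245,280.4),None),('top',(205,221.2),None)]))
print('handle',tri([('side',(245.7,292.6),None),('top',(203,221),None),('wrist',(435.2,167.4),k2)]))
print('orange small',tri([('side',(293.3,317.9),None),('top',(204.4,258.6),None),('wrist',(313.4,176.5),k2)]))
# small top face check
im=cv2.imread('pics/w2.png');c=cv2.resize(im[125:215,280:470],(760,360),interpolation=cv2.INTER_CUBIC);cv2.imwrite('pics/big.png',c)
E
```

```text
[0.5727 0.2306 0.1698]
handle [0.5763 0.2354 0.1479]
orange small [0.48   0.2329 0.1174]
```

View pics/big.png

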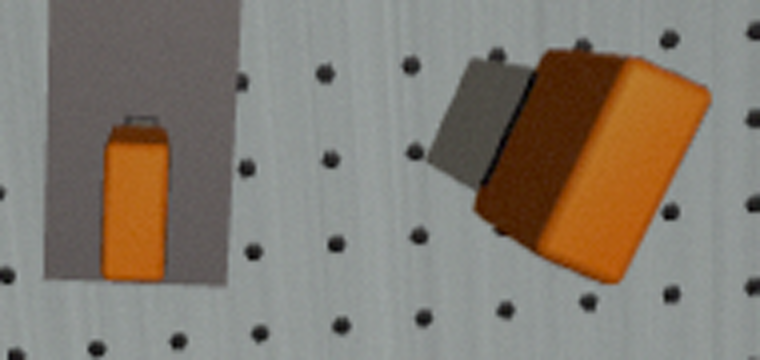

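The big gauge's top is at about .170. With the TCP at .114 the gripper's body stays at .180, so it clears. Descending to grasp.

Emit:
step_arm(commands=[{"translation": [0, 0, 0], "roll": 0.034}, {"translation": [33, -5, 0], "roll": 0}, {"translation": [0, 0, 30], "roll": 0}, {"translation": [0, 0, 30], "roll": 0}, {"translation": [0, 0, 30], "roll": 0}, {"translation": [0, 0, 30], "roll": 0}, {"translation": [0, 0, 30], "roll": 0}, {"translation": [0, 0, 0], "roll": 0}], fingers=0.45, grip_force=15)

```text
time: 4.45
tool_pos: [0.4784, 0.2244, 0.1715]
tool_rot: [-3.132, 0.005, 1.434]
contact_force: [-0.2, -0.2, -1.0]
opening: 0.0413
grip_force: 0.0
```

Emit:
step_arm(commands=[{"translation": [0, 0, 15], "roll": 0}, {"translation": [0, 0, 15], "roll": 0}, {"translation": [0, 0, 15], "roll": 0}, {"translation": [0, 0, 12], "roll": 0}, {"translation": [0, 0, 5], "roll": 0}, {"translation": [0, 0, 0], "roll": 0}, {"translation": [0, 0, 0], "roll": 0}])

```text
time: 5.03
tool_pos: [0.482, 0.2271, 0.1159]
tool_rot: [3.14, -0.0, 1.436]
contact_force: [0.6, 0.7, 0.7]
opening: 0.0411
grip_force: 0.0
```

Emit:
step_arm(commands=[{"translation": [5, -2, 2], "roll": 0}, {"translation": [0, 0, 0], "roll": 0}, {"translation": [0, 0, 0], "roll": 0}])

```text
time: 5.28
tool_pos: [0.4799, 0.2333, 0.1133]
tool_rot: [3.141, -0.0, 1.437]
contact_force: [-0.3, -0.1, 0.6]
opening: 0.0413
grip_force: 0.0
```

Emit:
step_arm(commands=[{"translation": [0, 0, 0], "roll": 0}, {"translation": [0, 0, 0], "roll": 0}, {"translation": [0, 0, 0], "roll": 0}, {"translation": [0, 0, 0], "roll": 0}, {"translation": [0, 0, 0], "roll": 0}, {"translation": [0, 0, 0], "roll": 0}], fingers=0, grip_force=20)

```text
time: 5.78
tool_pos: [0.4797, 0.2329, 0.1127]
tool_rot: [-3.142, 0.0, 1.437]
contact_force: [-0.0, 0.2, 0.3]
opening: 0.0138
grip_force: 20.0
```

```bash
python3 - <<'E'
from h import *
s=observe();print(s['tool_pos'],s['contact_force'],s['torque'])
E
```

```text
[0.47965978 0.23293355 0.11266752] [-0.01150331  0.24164947  0.29641904] [-0.02397882 -0.01564005 -0.00023721]
```

Gripped (opening 13.8 mm). Lifting, then over to the middle gap.

Emit:
step_arm(commands=[{"translation": [0, 0, -8], "roll": 0}, {"translation": [0, 0, -12], "roll": 0}, {"translation": [0, 0, -12], "roll": 0}, {"translation": [0, 0, -12], "roll": 0}, {"translation": [0, 0, -20], "roll": 0}, {"translation": [0, 0, -30], "roll": 0}, {"translation": [0, 0, -30], "roll": 0}, {"translation": [0, 0, -13], "roll": 0}, {"translation": [0, 0, 0], "roll": 0}])

```text
time: 6.53
tool_pos: [0.4812, 0.2335, 0.2538]
tool_rot: [3.135, -0.003, 1.437]
contact_force: [-0.1, 0.5, -0.7]
opening: 0.0136
grip_force: 20.0
```

Emit:
step_arm(commands=[{"translation": [-15, 8, 0], "roll": 0}, {"translation": [-32, 18, 0], "roll": 0}, {"translation": [-32, 18, 0], "roll": 0}, {"translation": [-32, 18, 0], "roll": 0}, {"translation": [-32, 18, 0], "roll": 0}, {"translation": [-32, 18, 0], "roll": 0}, {"translation": [-32, 18, 0], "roll": 0}, {"translation": [-32, 18, 0], "roll": 0}, {"translation": [-32, 18, 0], "roll": 0}, {"translation": [-32, 18, 0], "roll": 0}, {"translation": [-18, 10, 0], "roll": 0}, {"translation": [0, 0, 0], "roll": -0.09}, {"translation": [0, 0, 0], "roll": -0.087}, {"translation": [0, 0, 0], "roll": 0}, {"translation": [0, 0, 0], "roll": 0}])

```text
time: 7.78
tool_pos: [0.6147, -0.1091, 0.2485]
tool_rot: [-3.14, -0.001, 1.611]
contact_force: [-0.2, -0.7, -0.2]
opening: 0.0139
grip_force: 20.0
```

```bash
python3 - <<'E'
from h import *
s=observe();print(s['time'],s['tool_pos'],s['tool_rot'],s['contact_force'],s['torque'],s['opening'])
k=get_calibration('wrist');im=read_camera('wrist')[:,:,::-1]
cv2.imwrite('pics/w3.png',im)
import pickle;pickle.dump(k,open('k3.pkl','wb'))
p=s['tool_pos'];print([pix(k,q).round(0).tolist() for q in [p,p-[0,0,.1047],(.6101,-.11,.11)]])
E
```

```text
7.7833 [ 0.61473047 -0.10912416  0.24848728] [-3.13960114e+00 -6.66562663e-04  1.61111799e+00] [-0.24775753 -0.74608265 -0.20586864] [ 0.00082855 -0.10641621  0.04583002] 0.013877786471131935
[[318.0, 310.0], [319.0, 242.0], [313.0, 230.0]]
```

View pics/w3.png

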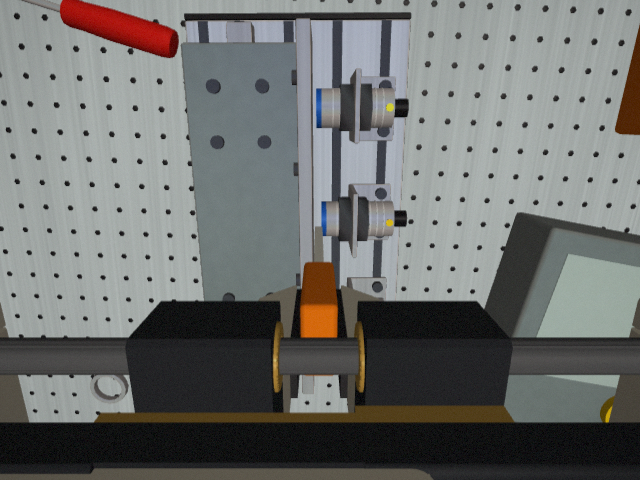

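w3 shows the leaf at (318,240) just right of the bar's face (column 313). The blue face sits 9 px from the bar in the middle station but only about 4 px in the left one. I'll dip below the bar's top, still above the barrel, and feel for the face.

Emit:
step_arm(commands=[{"translation": [0, 0.5, 10], "roll": -0.006}, {"translation": [0, 0, 10], "roll": 0}, {"translation": [0, 0, 8], "roll": 0}, {"translation": [0, 0, 5], "roll": 0}, {"translation": [0, 0, 4], "roll": 0}, {"translation": [0, 0, 4], "roll": 0}, {"translation": [0, 0, 4], "roll": 0}, {"translation": [0, 0, 0], "roll": 0}, {"translation": [0, 0, 0], "roll": 0}])

```text
time: 8.58
tool_pos: [0.6157, -0.1092, 0.2046]
tool_rot: [-3.141, 0.0, 1.62]
contact_force: [-0.0, 0.1, 0.3]
opening: 0.0141
grip_force: 20.0
```

Emit:
step_arm(commands=[{"translation": [0, -0.7, 0], "roll": 0}, {"translation": [0, -0.7, 0], "roll": 0}, {"translation": [0, 0, 0], "roll": 0}])

```text
time: 8.83
tool_pos: [0.6143, -0.1093, 0.2051]
tool_rot: [3.141, 0.0, 1.62]
contact_force: [0.6, -0.6, -0.1]
opening: 0.0138
grip_force: 20.0
```

Emit:
step_arm(commands=[{"translation": [0, -0.5, 0], "roll": 0}, {"translation": [0, 0, 0], "roll": 0}, {"translation": [0, 0, 0], "roll": 0}])

```text
time: 9.08
tool_pos: [0.6138, -0.1093, 0.2048]
tool_rot: [3.141, 0.0, 1.62]
contact_force: [0.8, 0.7, -1.1]
opening: 0.0136
grip_force: 20.0
```

```bash
cat > o.py <<'E'
from h import *
for i in range(1):
    s=observe();print(s['time'],s['tool_pos'].round(4),s['tool_rot'].round(4),s['contact_force'].round(2),s['torque'].round(3))
E
python3 o.py
```

```text
9.0833 [ 0.6138 -0.1093  0.2048] [3.1415e+00 1.0000e-04 1.6198e+00] [ 0.76  0.69 -1.07] [-0.016 -0.102  0.029]
```

Emit:
step_arm(commands=[{"translation": [0, -0.5, 0], "roll": 0}, {"translation": [0, 0, 0], "roll": 0}, {"translation": [0, 0, 0], "roll": 0}])

```text
time: 9.33
tool_pos: [0.6133, -0.1093, 0.2047]
tool_rot: [-3.142, 0.0, 1.62]
contact_force: [0.1, 0.1, -0.5]
opening: 0.0137
grip_force: 20.0
```

Emit:
step_arm(commands=[{"translation": [0, -0.5, 0], "roll": 0}, {"translation": [0, 0, 0], "roll": 0}, {"translation": [0, 0, 0], "roll": 0}])

```text
time: 9.58
tool_pos: [0.6128, -0.1094, 0.2047]
tool_rot: [3.142, 0.0, 1.62]
contact_force: [0.5, -0.4, -0.9]
opening: 0.0137
grip_force: 20.0
```

Emit:
step_arm(commands=[{"translation": [0, -0.5, 0], "roll": 0}, {"translation": [0, 0, 0], "roll": 0}, {"translation": [0, 0, 0], "roll": 0}])

```text
time: 9.83
tool_pos: [0.6123, -0.1094, 0.2047]
tool_rot: [3.142, 0.0, 1.62]
contact_force: [-0.4, 0.0, 0.1]
opening: 0.014
grip_force: 20.0
```

```bash
python3 o.py
```

```text
9.8333 [ 0.6123 -0.1094  0.2047] [3.1416e+00 1.0000e-04 1.6198e+00] [-0.38  0.02  0.13] [-0.06  -0.097  0.016]
```

Emit:
step_arm(commands=[{"translation": [0, -0.5, 0], "roll": 0}, {"translation": [0, 0, 0], "roll": 0}, {"translation": [0, 0, 0], "roll": 0}])

```text
time: 10.08
tool_pos: [0.612, -0.1094, 0.2048]
tool_rot: [3.141, 0.0, 1.62]
contact_force: [2.0, 0.9, -1.3]
opening: 0.0138
grip_force: 20.0
```

Emit:
step_arm(commands=[{"translation": [0, -0.5, 0], "roll": 0}, {"translation": [0, 0, 0], "roll": 0}, {"translation": [0, 0, 0], "roll": 0}])

```text
time: 10.33
tool_pos: [0.6117, -0.1094, 0.2048]
tool_rot: [3.141, 0.0, 1.62]
contact_force: [2.8, 0.7, -2.1]
opening: 0.0137
grip_force: 20.0
```

Emit:
step_arm(commands=[{"translation": [0, -0.5, 0], "roll": 0}, {"translation": [0, 0, 0], "roll": 0}, {"translation": [0, 0, 0], "roll": 0}])

```text
time: 10.58
tool_pos: [0.6112, -0.1094, 0.2048]
tool_rot: [3.14, 0.0, 1.62]
contact_force: [4.2, 0.3, -2.1]
opening: 0.0142
grip_force: 20.0
```

```bash
python3 o.py
```

```text
10.5833 [ 0.6112 -0.1094  0.2048] [3.1404e+00 3.0000e-04 1.6198e+00] [ 4.19  0.26 -2.07] [ 0.088 -1.254 -0.074]
```

The leaf meets the bar face at about TCP x .612. I'll back off 2.2 mm to centre in a 7 mm gap and descend gently.

Emit:
step_arm(commands=[{"translation": [0, 2.2, 0], "roll": 0}, {"translation": [0, 0, 0], "roll": 0}, {"translation": [0, 0, 5], "roll": 0}, {"translation": [0, 0, 5], "roll": 0}, {"translation": [0, 0, 3], "roll": 0}, {"translation": [0, 0, 0], "roll": 0}, {"translation": [0, 0, 0], "roll": 0}])

```text
time: 11.17
tool_pos: [0.6126, -0.1093, 0.1912]
tool_rot: [-3.14, -0.0, 1.62]
contact_force: [1.6, 0.2, -1.0]
opening: 0.0139
grip_force: 20.0
```

Emit:
step_arm(commands=[{"translation": [0, 0, 1.5], "roll": 0}, {"translation": [0, 0, 1.5], "roll": 0}, {"translation": [0, 0, 1.5], "roll": 0}, {"translation": [0, 0, 0], "roll": 0}])

```text
time: 11.5
tool_pos: [0.6128, -0.1093, 0.1869]
tool_rot: [-3.141, -0.0, 1.62]
contact_force: [0.7, 0.6, -1.4]
opening: 0.014
grip_force: 20.0
```

Emit:
step_arm(commands=[{"translation": [0, 0, 1], "roll": 0}, {"translation": [0, 0, 0], "roll": 0}, {"translation": [0, 0, 1], "roll": 0}, {"translation": [0, 0, 0], "roll": 0}])

```text
time: 11.83
tool_pos: [0.613, -0.1094, 0.1851]
tool_rot: [-3.141, 0.0, 1.62]
contact_force: [0.3, 0.0, -0.3]
opening: 0.0137
grip_force: 20.0
```

```bash
python3 o.py
```

```text
11.8333 [ 0.613  -0.1094  0.1851] [-3.1414e+00  1.0000e-04  1.6198e+00] [ 0.3   0.01 -0.34] [-0.062 -0.122  0.011]
```

Emit:
step_arm(commands=[{"translation": [0, 0, 1], "roll": 0}, {"translation": [0, 0, 0], "roll": 0}, {"translation": [0, 0, 1], "roll": 0}, {"translation": [0, 0, 0], "roll": 0}])

```text
time: 12.17
tool_pos: [0.6129, -0.1093, 0.183]
tool_rot: [-3.141, 0.0, 1.62]
contact_force: [0.4, 0.4, -1.0]
opening: 0.0143
grip_force: 20.0
```

Emit:
step_arm(commands=[{"translation": [0, 0, 1], "roll": 0}, {"translation": [0, 0, 0], "roll": 0}, {"translation": [0, 0, 1], "roll": 0}, {"translation": [0, 0, 0], "roll": 0}])

```text
time: 12.5
tool_pos: [0.6129, -0.1093, 0.181]
tool_rot: [-3.141, 0.0, 1.62]
contact_force: [-0.4, -1.1, -0.4]
opening: 0.0137
grip_force: 20.0
```

Emit:
step_arm(commands=[{"translation": [0, 0, 1], "roll": 0}, {"translation": [0, 0, 1], "roll": 0}, {"translation": [0, 0, 1], "roll": 0}, {"translation": [0, 0, 0], "roll": 0}])

```text
time: 12.83
tool_pos: [0.6129, -0.1093, 0.1779]
tool_rot: [-3.141, -0.0, 1.62]
contact_force: [-0.3, 0.6, -1.2]
opening: 0.0141
grip_force: 20.0
```

```bash
python3 o.py
```

```text
12.8333 [ 0.6129 -0.1093  0.1779] [-3.1412e+00 -1.0000e-04  1.6197e+00] [-0.28  0.57 -1.19] [-0.062 -0.107 -0.047]
```

No load 10 mm below the barrel top, so the middle gap takes the leaf. Lowering on.

Emit:
step_arm(commands=[{"translation": [0, 0, 1.5], "roll": 0}, {"translation": [0, 0, 1.5], "roll": 0}, {"translation": [0, 0, 1.5], "roll": 0}, {"translation": [0, 0, 1.5], "roll": 0}, {"translation": [0, 0, 1.5], "roll": 0}, {"translation": [0, 0, 1.5], "roll": 0}, {"translation": [0, 0, 0], "roll": 0}])

```text
time: 13.42
tool_pos: [0.6128, -0.1093, 0.1687]
tool_rot: [-3.141, -0.0, 1.62]
contact_force: [-0.1, 0.5, -1.3]
opening: 0.014
grip_force: 20.0
```

Emit:
step_arm(commands=[{"translation": [0, 0, 1.5], "roll": 0}, {"translation": [0, 0, 1.5], "roll": 0}, {"translation": [0, 0, 1.5], "roll": 0}, {"translation": [0, 0, 1.5], "roll": 0}, {"translation": [0, 0, 1.5], "roll": 0}, {"translation": [0, 0, 1.5], "roll": 0}, {"translation": [0, 0, 0], "roll": 0}])

```text
time: 14.0
tool_pos: [0.6128, -0.1093, 0.1598]
tool_rot: [-3.141, -0.0, 1.62]
contact_force: [0.3, 0.6, -0.7]
opening: 0.0139
grip_force: 20.0
```

Emit:
step_arm(commands=[{"translation": [0, 0, 1.5], "roll": 0}, {"translation": [0, 0, 1.5], "roll": 0}, {"translation": [0, 0, 1.5], "roll": 0}, {"translation": [0, 0, 1.5], "roll": 0}, {"translation": [0, 0, 1.5], "roll": 0}, {"translation": [0, 0, 0], "roll": 0}])

```text
time: 14.5
tool_pos: [0.6128, -0.1093, 0.1523]
tool_rot: [-3.141, -0.0, 1.62]
contact_force: [-0.2, 0.5, -0.9]
opening: 0.014
grip_force: 20.0
```

```bash
python3 o.py
```

```text
14.5 [ 0.6128 -0.1093  0.1523] [-3.1410e+00 -1.0000e-04  1.6198e+00] [-0.22  0.55 -0.94] [-0.078 -0.052 -0.055]
```

Expect the floor at TCP of about .1447. Finishing slowly.

Emit:
step_arm(commands=[{"translation": [0, 0, 1], "roll": 0}, {"translation": [0, 0, 1], "roll": 0}, {"translation": [0, 0, 1], "roll": 0}, {"translation": [0, 0, 1], "roll": 0}, {"translation": [0, 0, 1], "roll": 0}, {"translation": [0, 0, 0], "roll": 0}])

```text
time: 15.0
tool_pos: [0.6129, -0.1093, 0.1474]
tool_rot: [-3.141, -0.0, 1.62]
contact_force: [0.5, -0.0, -2.2]
opening: 0.0137
grip_force: 20.0
```

Emit:
step_arm(commands=[{"translation": [0, 0, 0.7], "roll": 0}, {"translation": [0, 0, 0.7], "roll": 0}, {"translation": [0, 0, 0], "roll": 0}])

```text
time: 15.25
tool_pos: [0.613, -0.1093, 0.1462]
tool_rot: [-3.141, 0.0, 1.62]
contact_force: [-0.6, -0.3, -1.3]
opening: 0.0139
grip_force: 20.0
```

Emit:
step_arm(commands=[{"translation": [0, 0, 0.5], "roll": 0}, {"translation": [0, 0, 0], "roll": 0}, {"translation": [0, 0, 0], "roll": 0}])

```text
time: 15.5
tool_pos: [0.613, -0.1094, 0.1458]
tool_rot: [3.142, 0.0, 1.62]
contact_force: [0.1, -0.5, -0.9]
opening: 0.014
grip_force: 20.0
```

Emit:
step_arm(commands=[{"translation": [0, 0, 0.5], "roll": 0}, {"translation": [0, 0, 0], "roll": 0}, {"translation": [0, 0, 0], "roll": 0}])

```text
time: 15.75
tool_pos: [0.613, -0.1093, 0.1453]
tool_rot: [-3.142, 0.0, 1.62]
contact_force: [0.7, 0.7, -0.1]
opening: 0.0138
grip_force: 20.0
```

Emit:
step_arm(commands=[{"translation": [0, 0, 0.5], "roll": 0}, {"translation": [0, 0, 0], "roll": 0}, {"translation": [0, 0, 0], "roll": 0}])

```text
time: 16.0
tool_pos: [0.613, -0.1093, 0.1448]
tool_rot: [-3.142, 0.0, 1.62]
contact_force: [-0.1, -0.5, -0.4]
opening: 0.0141
grip_force: 20.0
```

Emit:
step_arm(commands=[{"translation": [0, 0, 0.5], "roll": 0}, {"translation": [0, 0, 0], "roll": 0}, {"translation": [0, 0, 0], "roll": 0}])

```text
time: 16.25
tool_pos: [0.6131, -0.1094, 0.1447]
tool_rot: [3.141, 0.0, 1.62]
contact_force: [-0.2, 0.3, 2.7]
opening: 0.0139
grip_force: 20.0
```

Emit:
step_arm(commands=[{"translation": [0, 0, 0.4], "roll": 0}, {"translation": [0, 0, 0], "roll": 0}, {"translation": [0, 0, 0], "roll": 0}])

```text
time: 16.5
tool_pos: [0.6132, -0.1094, 0.1447]
tool_rot: [3.141, 0.0, 1.62]
contact_force: [-1.6, 0.8, 6.4]
opening: 0.0139
grip_force: 20.0
```

The floor is felt at .1447, exactly where predicted. Easing the load, letting go and withdrawing straight up.

Emit:
step_arm(commands=[{"translation": [0, 0, -0.5], "roll": 0}, {"translation": [0, 0, 0], "roll": 0}])

```text
time: 16.67
tool_pos: [0.6131, -0.1094, 0.1447]
tool_rot: [3.141, 0.0, 1.62]
contact_force: [-1.3, -0.4, 4.3]
opening: 0.014
grip_force: 20.0
```

Emit:
step_arm(commands=[{"translation": [0, 0, 0], "roll": 0}, {"translation": [0, 0, 0], "roll": 0}, {"translation": [0, 0, 0], "roll": 0}, {"translation": [0, 0, 0], "roll": 0}, {"translation": [0, 0, 0], "roll": 0}, {"translation": [0, 0, 0], "roll": 0}], fingers=0.45)

```text
time: 17.17
tool_pos: [0.613, -0.1094, 0.1443]
tool_rot: [-3.141, 0.0, 1.62]
contact_force: [-0.3, -0.7, 0.5]
opening: 0.0411
grip_force: 0.0
```

Emit:
step_arm(commands=[{"translation": [0, 0, -5], "roll": 0}, {"translation": [0, 0, -10], "roll": 0}, {"translation": [0, 0, -15], "roll": 0}, {"translation": [0, 0, -25], "roll": 0}, {"translation": [0, 0, -30], "roll": 0}, {"translation": [0, 0, -30], "roll": 0}, {"translation": [-30, 0, -20], "roll": 0}, {"translation": [-30, 0, 0], "roll": 0}, {"translation": [-30, 0, 0], "roll": 0}, {"translation": [0, 0, 0], "roll": 0}, {"translation": [0, 0, 0], "roll": 0}])

```text
time: 18.08
tool_pos: [0.6171, -0.2008, 0.28]
tool_rot: [3.141, 0.0, 1.617]
contact_force: [-0.1, 0.2, 0.1]
opening: 0.0412
grip_force: 0.0
```

```bash
python3 o.py; python3 - <<'E'
from h import *
k=get_calibration('wrist');w=read_camera('wrist')[:,:,::-1];s=read_camera('side')[:,:,::-1]
g=np.hstack([cv2.resize(w[:360,160:520],(400,400)),cv2.resize(s[150:300,230:380],(400,400),interpolation=cv2.INTER_CUBIC)])
cv2.imwrite('pics/end.png',g)
E
```

```text
18.0833 [ 0.6171 -0.2008  0.28  ] [3.1412e+00 2.0000e-04 1.6171e+00] [-0.06  0.2   0.08] [ 0.014 -0.112  0.017]
```

View pics/end.png

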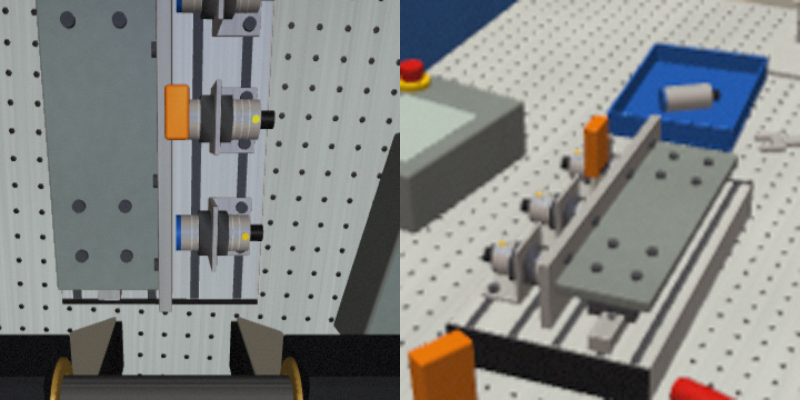

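```bash
python3 - <<'E'
from h import *
k=get_calibration('side')
print(pix(k,(.613,-.109,.145)), 'seen 304,204')
E
```

```text
[302.83945067 204.40282294] seen 304,204
```

The side view has the handle at (304,204), matching its projection in the middle gap at full depth. It stands upright, let go, and the gripper is clear, so I'm handing in.

```bash
python3 -c "
from cell import *
print(hand_in())"
```

```text
the job is handed in; nothing more can be done
None
```

The orange gauge stands upright and released in the middle gap, the first one I tried: the leaf met no resistance and reached the base. The job is handed in, with the blue gauge and everything else left untouched.

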